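# Tighten the mosaic press in cross order

### The arm

A 6-joint arm with a two-finger parallel gripper is mounted at the origin on the work surface. World frame = base frame: x ahead of the robot, y to its left, z up, the work surface at z = 0. Lengths are in m, angles in rad, forces in N, time in s.
With the tool pointing down it reaches from about 0.4 to 0.825 m from the base axis. Payload 7 kg.
Tool frame: the origin (TCP) lies midway between the tips of the shut fingers; the grasp point (between the pads) lies 19 mm behind it; z points along the fingers, y is the line along which they close (so a half turn about z gives the same grasp; the last joint's range is limited). The gripper opens to 88 mm and grips with 3 to 60 N. Pads are 19 mm wide; open, the fingers measure 130 mm over their backs; the gripper's body (78 mm by 193 mm) begins 47 mm behind the grasp point.
Start: joints at [1.482, 0.359, 0.012, 0, -1.224, -0.288], TCP at [0.248, 0.628, 0.227] pointing down, gripper open.
Joint ranges: [-3.07, 3.07], [-1.43, 2.12], [-1.02, 1.25], [-3.03, 1.67], [-3.05, -0], [-3.03, 3.03]. Speed limits (rad/s): [2.39, 2.39, 3.01, 3.14, 3.14, 3.14].

### API

Orientations are given as [roll, pitch, yaw] about the fixed x, y, z axes, in that order (R = Rz(yaw) Ry(pitch) Rx(roll)).
In Python, from station import telemetry, eyes, ticket, recognise, trace gives the robot as it stands. The module is installed in compiled form; this text tells all that it offers.
- The arm moves only by the tool servo_tool, never from a script. Its argument "series" is a list that holds one entry, the list of rows, each a list of 4 numbers: the shift along the tool's x, y, z in mm, then the turn about the tool's z in rad. In form: [[[x, y, z, roll], ...]]. A call has exactly 10 rows; each row shifts and turns the commanded pose from where the row before left it, along the tool's axes as they then stand; what a row does not reach is not made up. A row lasts 1/12 s, in which the tool goes at most 41.7 mm and 7.16 degrees, less where a joint would pass 70% of its speed; a pose out of reach is approached as far as the arm can. A call is refused whole if a number of a shift passes 41.7 or a number of a turn 0.125, either way. A call with a gripper value outside its range is refused whole. "claw" is the gripper's target within -1 to 1 (shut at 1, half-way at 0, fully open at -1), set as the call begins (left out, the last holds). The fingers move at their own pace and stop on an object; "grip_force" is the grip in N (left out, the last holds). Time passes only in rows, so rows that do not move let the fingers close, or fill a call up. It gives the time, the measured TCP pose, the force, the opening and the grip force at its end, in the units of the state.
- telemetry.get_state(): the state, without advancing time (a new reading comes with each control period).
- eyes.grab_frame(name): name is "side" or "top"; returns the picture (400x640x3 uint8, red, green, blue); there is no depth.
- eyes.calibration(name): a dict with "mtx" (3x3 intrinsics, pixels), "k1" (the pictures are not rectified: a ray, as slopes to the right and down, at radius r is drawn at 1 + k1 r^2 times it, then the intrinsics apply), "rvec" (rotation vector, rad) and "tvec" (3), from world to camera coordinates, as OpenCV has them. Camera axes: x right, y down, z forward; pixel columns grow to the right and rows downward; lengths in m; the calibration is good to about 2 mm. A picture is of the moment at which its call begins. calibration takes no time and is no camera call.
- ticket.job_done(): hands the job in; it is judged then, once.
Trained networks look in the newest picture that a camera, given by its name, has taken for a name from the list of things; names that differ only in an ending like _2 or _b are one class to them, and where a whole thing is asked for, a point or a joint stands for the part that bears it (a point fixed in the world has none). Each returns a list of dicts, best first, with "conf" (0 to 1); they miss things now and then, are a little off and sometimes report something else, mostly with a low value. They report only what shows in the picture. A call takes as long as a camera call. They do not tell look-alikes from the thing itself.
- recognise(camera, name): "position" ([x, y, z] in m, in world coordinates, good to about 4 mm: the middle of the surface that is visible of it).
- trace(camera, name): "mask" (400x640 bool, what is visible of it).
The state is a dict: "t": time; "q": joint angles; "qd": joint speeds; "joint_efforts": joint torques, N m; "eef_pos": TCP position; "ee_rot": TCP orientation; "force": force on the tool from outside, world axes, zero at the start; "moment": the same for the moment, N m; "width": finger opening in m; "gripper_force": force on a finger pad.
Only numpy, scipy, OpenCV 4.12 (cv2) and the standard library are available. Lean on these libraries where they do the work, as an engineer would, in place of code of your own. Each camera call takes 0.05 s, during which the arm holds its last target. There are 200 camera calls.

### The job

Clamp the fresh mosaic evenly: with the red T-key, first give each of the two loose orange-foot screws about a sixth of a turn clockwise to bring them level with the blue ones, then tighten all four in cross order (after the first one, the one diagonally across, then the other two) until each is firmly home, feeling for the stop and not forcing any past it. Then put the key back upright in its stand, let go, and leave the other things on the table alone.

Things in the scene. Friction and masses are not known exactly. Their poses are not given: they have to be found in the camera images.
- rig: Mosaic pressing rig, fixed: plywood bed 220 x 220 x 12 mm with a mosaic under a clear plate, 195 mm square, its top 23 mm above the table. Origin: centre of the underside, z up, x and y along the edges. Square-headed screws a, b, c, d stand round it at (+75,+75), (-75,+75), (-75,-75), (+75,-75) mm: a diagonal to c, b diagonal to d. a and c have orange feet, b and d blue.
- key: T-handled box key, 88 mm tall, about 220 g, upright in its stand. Origin: centre of its lower end, z up. Lower end: steel box 29 mm square outside, socket 23 mm square, 14 mm deep, open below, sides along x and y. At 44 to 48 mm a black guard plate (40 x 44 mm) on which fingertips can rest; above it a flat red handle 70 mm long (x), 12 mm thick (y), up to 88 mm.
- grip (a point): Centre of the key's red handle, 68 mm above the key's lower end, on its axis; axes as the key's.
- stand: Fixed wooden stand of the key: foot 90 x 70 mm, 6 mm thick, and on it a square well with 8 mm walls, 34 mm wide inside, rim 34 mm above the table, floor 8 mm above the table. Origin: centre of the underside, z up, x and y along the well's sides. The key stands in the well with its sides along the well's.
- head_a (a point): Top centre of the square steel head of screw a (orange foot; diagonal to c; loose at the start: about 1.7 to 2.1 rad short of home), 51 mm above the table. Axes: z up, x and y square to the head's sides (any yaw at the start). The head is 20 mm across flats, its upper edges rounded by 3 mm, and runs down to 33 mm above the table. It does not sink as it is turned.
- screw_a: Screw a, origin on its axis at table height. Tightens clockwise seen from above, against an even 0.15 N m up to a hard stop (home). The head sits on it by a stiff torsion spring and winds up against it by 0.25 rad per N m, so past home the torque climbs by about 0.3 N m per 0.1 rad of the key. 0.3 to 0.7 N m is right; beyond 1 N m is forcing it. Stays where it is left.
- pad_a (a point): Underside centre of the orange round foot (36 mm across, 4 mm thick) of screw a. It moves down 0.32 mm per radian (2 mm thread) of tightening and lies on the clear plate (23 mm above the rig's underside) when the screw is home.
- head_b (a point): Top centre of the square steel head of screw b (blue foot; diagonal to d; has had its first pass: about 0.6 to 1.2 rad short of home at the start), 51 mm above the table. Axes: z up, x and y square to the head's sides (any yaw at the start). The head is 20 mm across flats, its upper edges rounded by 3 mm, and runs down to 33 mm above the table. It does not sink as it is turned.
- screw_b: Screw b, origin on its axis at table height. Tightens clockwise seen from above, against an even 0.15 N m up to a hard stop (home). The head sits on it by a stiff torsion spring and winds up against it by 0.25 rad per N m, so past home the torque climbs by about 0.3 N m per 0.1 rad of the key. 0.3 to 0.7 N m is right; beyond 1 N m is forcing it. Stays where it is left.
- pad_b (a point): Underside centre of the blue round foot (36 mm across, 4 mm thick) of screw b. It moves down 0.32 mm per radian (2 mm thread) of tightening and lies on the clear plate (23 mm above the rig's underside) when the screw is home.
- head_c (a point): Top centre of the square steel head of screw c (orange foot; diagonal to a; loose at the start: about 1.7 to 2.1 rad short of home), 51 mm above the table. Axes: z up, x and y square to the head's sides (any yaw at the start). The head is 20 mm across flats, its upper edges rounded by 3 mm, and runs down to 33 mm above the table. It does not sink as it is turned.
- screw_c: Screw c, origin on its axis at table height. Tightens clockwise seen from above, against an even 0.15 N m up to a hard stop (home). The head sits on it by a stiff torsion spring and winds up against it by 0.25 rad per N m, so past home the torque climbs by about 0.3 N m per 0.1 rad of the key. 0.3 to 0.7 N m is right; beyond 1 N m is forcing it. Stays where it is left.
- pad_c (a point): Underside centre of the orange round foot (36 mm across, 4 mm thick) of screw c. It moves down 0.32 mm per radian (2 mm thread) of tightening and lies on the clear plate (23 mm above the rig's underside) when the screw is home.
- head_d (a point): Top centre of the square steel head of screw d (blue foot; diagonal to b; has had its first pass: about 0.6 to 1.2 rad short of home at the start), 51 mm above the table. Axes: z up, x and y square to the head's sides (any yaw at the start). The head is 20 mm across flats, its upper edges rounded by 3 mm, and runs down to 33 mm above the table. It does not sink as it is turned.
- screw_d: Screw d, origin on its axis at table height. Tightens clockwise seen from above, against an even 0.15 N m up to a hard stop (home). The head sits on it by a stiff torsion spring and winds up against it by 0.25 rad per N m, so past home the torque climbs by about 0.3 N m per 0.1 rad of the key. 0.3 to 0.7 N m is right; beyond 1 N m is forcing it. Stays where it is left.
- pad_d (a point): Underside centre of the blue round foot (36 mm across, 4 mm thick) of screw d. It moves down 0.32 mm per radian (2 mm thread) of tightening and lies on the clear plate (23 mm above the rig's underside) when the screw is home.
- cup: Lidded paper coffee cup, 110 mm tall, 80 mm wide. Origin: on its underside. Bystander: leave it where it is.
- pot: Small clear round pot, 60 mm wide, 35 mm tall. Origin: on its underside. Bystander: leave it where it is.
- glue: White bottle with orange cap, 48 mm wide, 130 mm tall. Origin: on its underside. Bystander: leave it where it is.
- jar: Green glass jar with steel lid, 60 mm wide, 70 mm tall. Origin: on its underside. Bystander: leave it where it is.
- tin: Flat blue paint tin 120 x 55 x 16 mm. Origin: on its underside. Bystander: leave it where it is.
- nippers: Tile nippers with black grips, about 140 mm long, lying on the table. Origin: on its underside. Bystander: leave it where it is.
There are look-alikes about, which are no part of the job. Leave any yellow look-alike of the key alone.

How it is judged:
By the outcome, as a careful person would: the job done as asked, in the order asked, and still so for the second after the job is handed in, with the robot touching nothing.
It also fails if it takes over 72 s, if anything falls off the work surface, if the arm or the gripper's body presses on something with over 40 N, if the wrist force passes 120 N, or if a joint passes its speed limit or range.

## Working session

There is one attempt and no reset: what is moved stays moved. The work goes in short steps, Python scripts to look and compute and a tool call to move; the robot and the scene stay as the last step left them, time stands still between calls to the robot, and variables do not carry over. Pictures are saved under pics/ and viewed, at most 10 in all, crops included, and the job is handed in when it is done.

Besides the shell and the picture viewer there is one more tool, called after "Call:" by a JSON object that holds its "fn" and its "kwargs". servo_tool: Moves the arm, as the interface text tells. Its arguments: {"type":"object","properties":{"series":{"type":"array"},"claw":{"type":"number"},"grip_force":{"type":"number"}},"required":["series"]}

```bash
mkdir -p pics
python3 - <<'E'
from station import telemetry, eyes, recognise
import cv2
s=telemetry.get_state(); print(s)
for n in ("top","side"):
    im=eyes.grab_frame(n); cv2.imwrite(f"pics/{n}0.png",im[:,:,::-1])
    c=eyes.calibration(n); print(n,c)
    for o in ("key","stand","rig","head_a","pad_a","pad_b"):
        print(o,[(d["position"],round(d["conf"],2)) for d in recognise(n,o)])
E
```

```text
{'t': 0.0, 'q': array([ 1.48208138e+00,  3.59374039e-01,  1.10732028e-02, -3.83197202e-04,
       -1.22411762e+00, -2.88086696e-01]), 'qd': array([ 0.00138107,  0.00050733, -0.00034481,  0.00058411,  0.00020856,
       -0.00034451]), 'joint_efforts': array([-2.39096429e-03, -5.82713592e+01,  2.93059856e+01,  6.99760705e+00,
        6.95106952e-03, -1.64217281e-04]), 'eef_pos': array([0.24820674, 0.62717572, 0.2256313 ]), 'ee_rot': array([ 3.13993502e+00, -1.15537552e-04, -3.76932039e-01]), 'force': array([0.0894183 , 0.59849004, 0.70372944]), 'moment': array([ 0.01054699, -0.04174474,  0.01733305]), 'gripper_force': 0.0, 'width': 0.08774400215697992}
top {'mtx': array([[378.46939043,   0.        , 320.3414345 ],
       [  0.        , 378.46939043, 197.60342305],
       [  0.        ,   0.        ,   1.        ]]), 'k1': -0.010257675058874469, 'rvec': array([ 2.149037  , -2.19463664,  0.02438205]), 'tvec': array([0.01519515, 0.58188681, 1.00688051])}
key [([0.4818, -0.3775, 0.0574], 0.94), ([0.4941, -0.2656, 0.0757], 0.88), ([0.665, 0.0245, 0.0519], 0.47)]
stand [([0.5032, -0.2541, 0.
[... 706 characters left out ...]
 , 445.99359096, 194.1360993 ],
       [  0.        ,   0.        ,   1.        ]]), 'k1': -0.062029960349469254, 'rvec': array([ 0.55014109, -2.80088869,  1.01659898]), 'tvec': array([0.55820211, 0.25006544, 1.18363081])}
key [([0.4799, -0.3765, 0.054], 0.85), ([0.4958, -0.2666, 0.075], 0.69)]
stand [([0.4863, -0.2516, 0.0034], 0.6)]
rig [([0.5699, 0.0907, 0.0244], 0.87)]
head_a [([0.4817, 0.1272, 0.0541], 0.63), ([0.6221, 0.1759, 0.0471], 0.46), ([0.6678, 0.0339, 0.041], 0.44)]
pad_a [([0.6171, 0.1781, 0.0281], 0.63), ([0.6603, 0.0353, 0.0279], 0.6), ([0.5205, -0.012, 0.0259], 0.46)]
pad_b [([0.6171, 0.1781, 0.0281], 0.63), ([0.6603, 0.0353, 0.0279], 0.6), ([0.5205, -0.012, 0.0259], 0.46)]
```

View pics/top0.png

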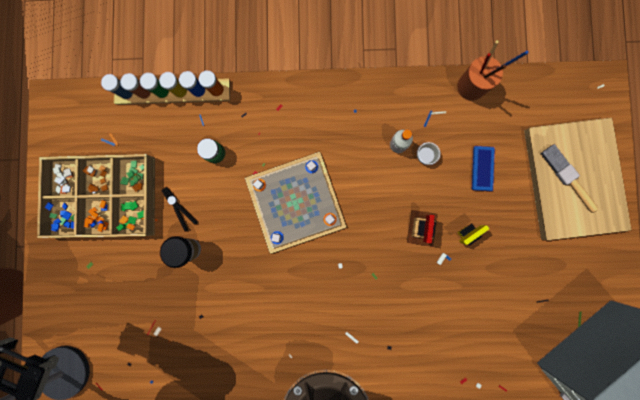

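View pics/side0.png

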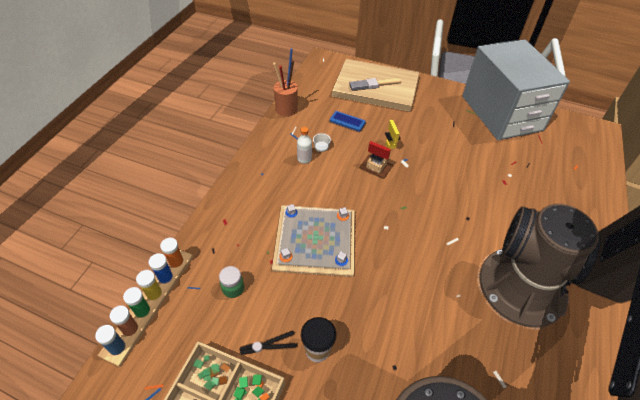

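The top view shows orange-footed screws near px (260,184) and (329,219), and blue ones near (311,167) and (277,238). The red key is in its stand at (427,228), with the yellow look-alike at (475,236). I'll rectify patches to get accurate positions and yaws.

```bash
cat > h.py <<'E'
import numpy as np, cv2
from station import telemetry, eyes, recognise, trace
def proj(cam,P):
    c=eyes.calibration(cam)
    return cv2.projectPoints(np.float64(P).reshape(-1,1,3),c["rvec"],c["tvec"],c["mtx"],np.array([c["k1"],0,0,0,0.]))[0].reshape(-1,2)
def patch(im,cam,cx,cy,z,half,n):
    # rows: +x up ; cols: -y right  (as the top view)
    a=(np.arange(n)+.5)/n*2*half-half
    Y,X=np.meshgrid(cy-a,cx-a)
    uv=proj(cam,np.stack([X,Y,0*X+z],-1)).astype(np.float32).reshape(n,n,2)
    return cv2.remap(im,uv[...,0],uv[...,1],cv2.INTER_CUBIC)
E
python3 - <<'E'
from h import *
ps=[(.621,.1665,.051,.025),(.668,.026,.051,.025),(.524,-.022,.051,.025),(.482,.121,.051,.025),(.495,-.266,.096,.05)]
rows=[]
for cam in("top","side"):
    im=np.mean([eyes.grab_frame(cam).astype(np.float32) for _ in range(3)],0)
    np.save(f"{cam}.npy",im)
    r=[]
    for p in ps:
        q=np.clip(patch(im,cam,*p,156),0,255).astype(np.uint8)[:,:,::-1].copy()
        for k in range(0,156,31): q[k,:4]=q[:4,k]=(0,255,0)
        cv2.drawMarker(q,(78,78),(0,255,0),0,6); r.append(q)
    rows.append(np.hstack(r))
cv2.imwrite("pics/p.png",np.vstack(rows))
E
```

```text
(no output)
```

View pics/p.png

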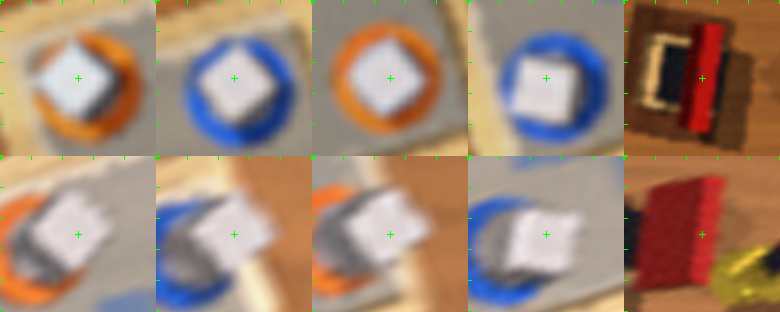

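Run:
```python
from h import *
ps=[(.621,.1665,.051,.025),(.524,-.022,.051,.025),(.668,.026,.051,.025),(.482,.121,.051,.025)]
L=np.array([[75,75],[-75,-75],[-75,75],[75,-75]])/1000  # tentative
res={}
for cam in("top","side"):
    im=np.load(cam+".npy"); out=[]
    for p in ps:
        q=patch(im,cam,*p,250); mn=q.min(2)
        for th in (150,170,185):
            m=(mn>th).astype(np.uint8)
            n,l,st,ce=cv2.connectedComponentsWithStats(m)
            k=l[125,125]; c=max(cv2.findContours((l==k).astype(np.uint8),0,1)[0],key=cv2.contourArea)
            (u,v),(w,h),a=cv2.minAreaRect(c); mm=0.2
            x=p[0]+.025-v*mm/1e3; y=p[1]+.025-u*mm/1e3
            print(cam,th,round(x,4),round(y,4),"wh",round(w*mm,1),round(h*mm,1),"yaw",round((-a)%90,1),'cen',np.round([p[0]+.025-ce[k][1]*2e-4,p[1]+.025-ce[k][0]*2e-4],4))
            if th==170: out.append((x,y))
    res[cam]=np.array(out)
    p=(.495,-.266,.096,.06); q=patch(im,cam,*p,400); mm=.3
    for th in(110,140,170):
        m=((q[...,0]>th)&(q[...,1]<90)&(q[...,2]<90)).astype(np.uint8)
        n,l,st,ce=cv2.connectedComponentsWithStats(m); k=1+st[1:,4].argmax()
        c=max(cv2.findContours((l==k).astype(np.uint8),0,1)[0],key=cv2.contourArea)
        (u,v),(w,h),a=cv2.minAreaRect(c)
        print(cam,"key",th,round(p[0]+.06-v*mm/1e3,4),round(p[1]+.06-u*mm/1e3,4),"wh",round(w*mm,1),round(h*mm,1),"yaw",round((-a)%90,1))
for cam in list(res)+["mean"]:
    P=res[cam] if cam in res else (res["top"]+res["side"])/2
    # order: orange1, orange2, blue1, blue2 ; find rig pose with a=orange1
    best=None
    for Lx in (L,L[[0,1,3,2]]):
        c=P.mean(0); A=(P-c); H=np.sum((Lx[:,0]+1j*Lx[:,1]).conj()*(A[:,0]+1j*A[:,1]))
        th=np.angle(H); R=np.array([[np.cos(th),-np.sin(th)],[np.sin(th),np.cos(th)]])
        F=Lx@R.T+c; e=np.abs(F-P).max()
        if best is None or e<best[0]: best=(e,th,c,F)
    print(cam,"err",best[0].round(4),"yaw",best[1].round(4),best[2].round(4)); print(best[3].round(4), (P-best[3]).round(4).tolist())
```

```text
top 150 0.622 0.1722 wh 28.0 28.9 yaw 15.9 cen [0.6215 0.1725]
top 170 0.62 0.1695 wh 18.7 19.5 yaw 45.0 cen [0.6204 0.1688]
top 185 0.6202 0.1684 wh 16.6 16.7 yaw 45.7 cen [0.6203 0.1686]
top 150 0.5243 -0.0199 wh 20.1 19.3 yaw 38.4 cen [ 0.5243 -0.0202]
top 170 0.5242 -0.0198 wh 18.6 18.0 yaw 38.5 cen [ 0.5243 -0.0201]
top 185 0.5243 -0.0199 wh 17.3 16.5 yaw 39.1 cen [ 0.5243 -0.0201]
top 150 0.6659 0.0262 wh 18.0 20.2 yaw 40.4 cen [0.6662 0.0257]
top 170 0.6663 0.026 wh 16.8 18.2 yaw 38.4 cen [0.6663 0.0257]
top 185 0.6664 0.0259 wh 15.7 16.5 yaw 39.0 cen [0.6664 0.0257]
top 150 0.4849 0.1277 wh 52.3 28.5 yaw 15.4 cen [0.4782 0.1279]
top 170 0.4783 0.1249 wh 22.8 18.1 yaw 79.8 cen [0.4778 0.1228]
top 185 0.4779 0.1221 wh 16.5 16.3 yaw 77.0 cen [0.478  0.1223]
top key 110 0.5001 -0.2659 wh 109.8 119.7 yaw 0.0
top key 140 0.5045 -0.2709 wh 116.5 110.3 yaw 79.9
top key 170 0.4951 -0.269 wh 9.4 67.4 yaw 81.2
side 150 0.6282 0.1634 wh 32.1 52.1 yaw 17.5 cen [0.6301 0.1624]
side 170 0.623 0.168 wh 19.3 21.1 yaw 48.6 cen [0.6229 0.1682]
side 185 0.6229 0.1681 wh 18.1 19.2 yaw 49.2 cen [0
[... 642 characters left out ...]
 76.7 yaw 5.3
side key 140 0.4961 -0.2558 wh 72.4 56.8 yaw 4.0
side key 170 0.4977 -0.2704 wh 13.6 71.2 yaw 81.3
top err 0.0011 yaw 0.3088 [0.5722 0.0752]
[[ 0.6209  0.1694]
 [ 0.5235 -0.0191]
 [ 0.6665  0.0265]
 [ 0.478   0.1238]] [[-0.0009, 0.0001], [0.0007, -0.0007], [-0.0002, -0.0005], [0.0004, 0.0011]]
side err 0.0018 yaw 0.3135 [0.5741 0.0738]
[[ 0.6223  0.1682]
 [ 0.5258 -0.0207]
 [ 0.6685  0.0256]
 [ 0.4796  0.122 ]] [[0.0007, -0.0003], [0.0003, -0.0002], [-0.0018, 0.0011], [0.0008, -0.0007]]
mean err 0.001 yaw 0.3111 [0.5731 0.0745]
[[ 0.6216  0.1688]
 [ 0.5247 -0.0199]
 [ 0.6675  0.026 ]
 [ 0.4788  0.1229]] [[-0.0001, -0.0001], [0.0005, -0.0004], [-0.001, 0.0003], [0.0006, 0.0002]]
```

```bash
cat >> h.py <<'E'
def plan(start,tgt,n):
    """start/tgt: x,y,z,yaw. constant rows, n of them -> one row (mm, rad)"""
    dr=(start[3]-tgt[3])/n
    S=sum(np.exp(1j*(start[3]-k*dr)) for k in range(n))
    # world D = sum e^{i yaw}(dx - i dy)
    w=((tgt[0]-start[0])+1j*(tgt[1]-start[1]))*1e3/S
    print(n,"x",[round(w.real,2),round(-w.imag,2),round((start[2]-tgt[2])*1e3/n,2),round(dr,4)])
def pose():
    s=telemetry.get_state(); p=s["eef_pos"]; r=s["ee_rot"]
    print("t",round(s["t"],2),"pose",p.round(4),r.round(4),"q",s["q"].round(2),"F",s["force"].round(2),"M",s["moment"].round(3),"w",round(s["width"],4),s["gripper_force"])
    return [*p,r[2]]
E
python3 - <<'E'
from h import *
p=pose(); w1=[.5,.1,.2,-.3]; w2=[.4964,-.2697,.14,-.153]
plan(p,w1,17); plan(w1,w2,13); plan(w2,[.4964,-.2697,.058,-.153],8)
E
```

```text
t 1.0 pose [0.2484 0.6276 0.2266] [-3.1416  0.     -0.3768] q [ 1.48  0.36  0.01 -0.   -1.22 -0.29] F [ 0.19 -0.98 -0.14] M [ 0.024  0.052 -0.015] w 0.0876 0.0
17 x [np.float64(24.33), np.float64(24.31), np.float64(1.56), np.float64(-0.0045)]
13 x [np.float64(6.28), np.float64(27.76), 4.62, -0.0113]
8 x [np.float64(0.0), np.float64(-0.0), 10.25, 0.0]
```

Call:
{"fn": "servo_tool", "kwargs": {"series": [[[24.3,24.3,1.56,-0.0045],[24.3,24.3,1.56,-0.0045],[24.3,24.3,1.56,-0.0045],[24.3,24.3,1.56,-0.0045],[24.3,24.3,1.56,-0.0045],[24.3,24.3,1.56,-0.0045],[24.3,24.3,1.56,-0.0045],[24.3,24.3,1.56,-0.0045],[24.3,24.3,1.56,-0.0045],[24.3,24.3,1.56,-0.0045]]], "claw": 0, "grip_force": 55}}

```text
t: 1.83
eef_pos: [0.3916, 0.3136, 0.2112]
ee_rot: [-3.141, -0.0, -0.331]
force: [1.4, -0.4, 0.0]
width: 0.0439
gripper_force: 0.0
```

Call:
{"fn": "servo_tool", "kwargs": {"series": [[[24.3,24.3,1.56,-0.0045],[24.3,24.3,1.56,-0.0045],[24.3,24.3,1.56,-0.0045],[24.3,24.3,1.56,-0.0045],[24.3,24.3,1.56,-0.0045],[24.3,24.3,1.56,-0.0045],[24.3,24.3,1.56,-0.0045],[6.3,27.8,4,-0.011],[6.3,27.8,4,-0.011],[6.3,27.8,4,-0.011]]]}}

```text
t: 2.67
eef_pos: [0.4938, 0.0135, 0.1879]
ee_rot: [-3.141, -0.0, -0.267]
force: [0.1, 0.8, 0.2]
width: 0.0437
gripper_force: 0.0
```

Call:
{"fn": "servo_tool", "kwargs": {"series": [[[6.3,27.8,4,-0.011],[6.3,27.8,4,-0.011],[6.3,27.8,4,-0.011],[6.3,27.8,4,-0.011],[6.3,27.8,4,-0.011],[6.3,27.8,4,-0.011],[6.3,27.8,4,-0.011],[6.3,27.8,4,-0.011],[0,0,0,0],[0,0,0,0]]]}}

```text
t: 3.5
eef_pos: [0.4921, -0.2143, 0.1556]
ee_rot: [3.141, 0.001, -0.182]
force: [0.5, 0.8, 0.4]
width: 0.0438
gripper_force: 0.0
```

Run:
```python
from h import *
p=pose(); g=[.4964,-.2697,.058,-.153]
plan(p,g[:2]+[.11,-.153],4); plan(p,g,7)
```

```text
t 3.5 pose [ 0.4921 -0.2143  0.1556] [ 3.1415e+00  8.0000e-04 -1.8210e-01] q [-0.05  0.19 -0.39  0.   -0.99  1.43] F [0.54 0.82 0.4 ] M [ 0.017 -0.009  0.012] w 0.0438 0.0
4 x [np.float64(3.41), np.float64(13.47), np.float64(11.4), np.float64(-0.0073)]
7 x [np.float64(1.94), np.float64(7.7), np.float64(13.94), np.float64(-0.0042)]
```

Call:
{"fn": "servo_tool", "kwargs": {"series": [[[3.4,13.5,3,-0.0073],[3.4,13.5,3,-0.0073],[3.4,13.5,3,-0.0073],[3.4,13.5,3,-0.0073],[0,0,12,0],[0,0,14,0],[0,0,14,0],[0,0,0,0],[0,0,0,0],[0,0,0,0]]]}}

```text
t: 4.33
eef_pos: [0.4976, -0.2681, 0.105]
ee_rot: [3.141, -0.001, -0.149]
force: [-0.2, -0.0, 0.5]
width: 0.0438
gripper_force: 0.0
```

Run:
```python
from h import *
p=pose(); plan(p,[.4964,-.2697,.058,-.153],4)
```

```text
t 4.33 pose [ 0.4976 -0.2681  0.105 ] [ 3.1413e+00 -9.0000e-04 -1.4910e-01] q [-0.15  0.29 -0.39  0.   -0.89  1.57] F [-0.17 -0.01  0.45] M [-0.002 -0.014  0.022] w 0.0438 0.0
4 x [np.float64(-0.23), np.float64(0.44), np.float64(11.75), np.float64(0.001)]
```

Descend, then close and lift.

Call:
{"fn": "servo_tool", "kwargs": {"series": [[[-0.5,0.8,9,0.002],[-0.4,0.8,9,0.002],[0,0,9,0],[0,0,9,0],[0,0,6,0],[0,0,4,0],[0,0,1,0],[0,0,0,0],[0,0,0,0],[0,0,0,0]]]}}

```text
t: 5.17
eef_pos: [0.496, -0.27, 0.0573]
ee_rot: [3.142, -0.001, -0.154]
force: [-0.2, -0.2, 0.5]
width: 0.0438
gripper_force: 0.0
```

Call:
{"fn": "servo_tool", "kwargs": {"series": [[[0,0,0,0],[0,0,0,0],[0,0,0,0],[0,0,0,0],[0,0,0,0],[0,0,0,0],[0,0,0,0],[0,0,0,0],[0,0,0,0],[0,0,0,0]]], "claw": 1, "grip_force": 55}}

```text
t: 6.0
eef_pos: [0.4958, -0.2699, 0.057]
ee_rot: [-3.142, 0.0, -0.154]
force: [-1.0, -0.2, -0.2]
width: 0.0115
gripper_force: 55.0
```

Run:
```python
from h import *
p=pose()
```

```text
t 6.0 pose [ 0.4958 -0.2699  0.057 ] [-3.1416e+00  1.0000e-04 -1.5410e-01] q [-0.15  0.35 -0.44 -0.   -0.78  1.57] F [-1.04 -0.23 -0.15] M [0.132 0.02  0.013] w 0.0115 54.999298453330994
```

Call:
{"fn": "servo_tool", "kwargs": {"series": [[[0,0,-6,0],[0,0,-10,0],[0,0,-12,0],[0,0,-14,0],[0,0,-14,0],[0,0,-8,0],[0,0,-4,0],[0,0,0,0],[0,0,0,0],[0,0,0,0]]]}}

```text
t: 6.83
eef_pos: [0.4952, -0.2697, 0.1243]
ee_rot: [-3.141, 0.001, -0.154]
force: [0.1, -0.6, -2.8]
width: 0.012
gripper_force: 55.0
```

```bash
cat >> h.py <<'E'
def key(yaw,x,y,z):
    for cam in("top","side"):
        im=np.mean([eyes.grab_frame(cam).astype(np.float32) for _ in range(1)],0)
        q=patch(im,cam,x,y,z+.039,.06,400); mm=.3
        m=((q[...,0]>170)&(q[...,1]<90)&(q[...,2]<90)).astype(np.uint8)
        n,l,st,ce=cv2.connectedComponentsWithStats(m); k=1+st[1:,4].argmax()
        c=max(cv2.findContours((l==k).astype(np.uint8),0,1)[0],key=cv2.contourArea)
        (u,v),(w,h),a=cv2.minAreaRect(c); kx,ky=x+.06-v*mm/1e3,y+.06-u*mm/1e3
        d=((kx-x)+1j*(ky-y))*np.exp(-1j*yaw)*1e3
        print(cam,"key",round(kx,4),round(ky,4),"wh",round(w*mm,1),round(h*mm,1),"yaw",round((-a)%90,1),"off toolx,y mm",round(d.real,1),round(-d.imag,1))
E
python3 - <<'E'
from h import *
p=pose(); key(p[3],*p[:3])
plan(p,[.5253,-.0203,.122,-.87],10)
E
```

```text
t 6.83 pose [ 0.4952 -0.2697  0.1243] [-3.1413e+00  1.3000e-03 -1.5430e-01] q [-0.15  0.27 -0.37 -0.   -0.93  1.57] F [ 0.12 -0.59 -2.82] M [0.005 0.041 0.036] w 0.012 54.998531341552734Traceback (most recent call last):
  File "<stdin>", line 2, in <module>
  File "h.py", line 28, in key
    n,l,st,ce=cv2.connectedComponentsWithStats(m); k=1+st[1:,4].argmax()
                                                       ~~~~~~~~~~~~~~~^^
ValueError: attempt to get argmax of an empty sequence
```

Run:
```python
from h import *
p=pose(); plan(p,[.5246,-.0196,.118,-.87],10)
```

```text
t 6.88 pose [ 0.4952 -0.2698  0.1242] [-3.1414e+00  1.5000e-03 -1.5420e-01] q [-0.15  0.27 -0.37 -0.   -0.93  1.57] F [-0.02 -0.02 -2.78] M [-0.004  0.009 -0.012] w 0.0115 54.99859929084778
10 x [np.float64(-9.05), np.float64(-24.08), np.float64(0.62), np.float64(0.0716)]
```

Call:
{"fn": "servo_tool", "kwargs": {"series": [[[-9.05,-24.1,0.6,0.0716],[-9.05,-24.1,0.6,0.0716],[-9.05,-24.1,0.6,0.0716],[-9.05,-24.1,0.6,0.0716],[-9.05,-24.1,0.6,0.0716],[-9.05,-24.1,0.6,0.0716],[-9.05,-24.1,0.6,0.0716],[-9.05,-24.1,0.6,0.0716],[-9.05,-24.1,0.6,0.0716],[-9.05,-24.1,0.6,0.0716]]]}}

```text
t: 7.72
eef_pos: [0.5248, -0.0183, 0.1185]
ee_rot: [3.141, 0.001, -0.873]
force: [0.2, -0.4, -3.0]
width: 0.0116
gripper_force: 55.0
```

Call:
{"fn": "servo_tool", "kwargs": {"series": [[[0,0,3,0],[0,0,3,0],[0,0,3,0],[0,0,0,0],[0,0,0,0],[0,0,0,0],[0,0,0,0],[0,0,0,0],[0,0,0,0],[0,0,0,0]]]}}

```text
t: 8.55
eef_pos: [0.5252, -0.0197, 0.1102]
ee_rot: [-3.141, -0.0, -0.87]
force: [-0.7, 0.4, -2.5]
width: 0.0119
gripper_force: 55.0
```

Run:
```python
from h import *
p=pose(); plan(p,[.5246,-.0196,.105,-.87],2)
for c in("side",):
    im=eyes.grab_frame(c); u,v=proj(c,[[*p[:2],.055]])[0].astype(int); print(u,v)
    cv2.imwrite("pics/hover.png",cv2.resize(im[v-50:v+50,u-60:u+60,::-1],None,fx=5,fy=5,interpolation=2))
```

```text
t 8.55 pose [ 0.5252 -0.0197  0.1102] [-3.1413e+00 -1.0000e-04 -8.7030e-01] q [ 0.34  0.22 -0.47  0.   -0.87  0.36] F [-0.69  0.35 -2.48] M [ 0.06  -0.004  0.004] w 0.0119 54.99876379966736
2 x [np.float64(-0.26), np.float64(0.2), np.float64(2.59), np.float64(-0.0001)]
343 209
```

View pics/hover.png

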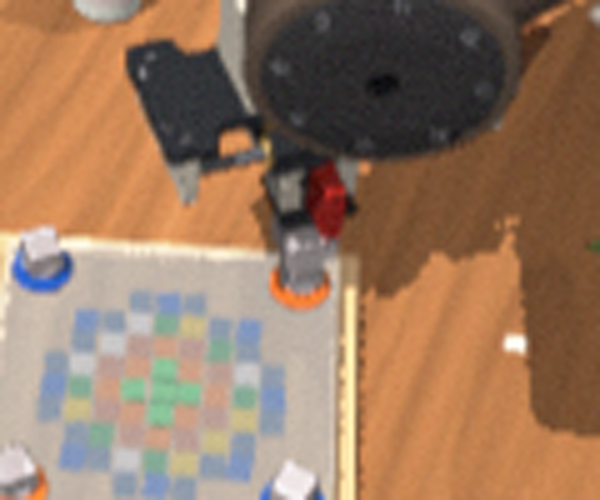

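Call:
{"fn": "servo_tool", "kwargs": {"series": [[[-0.5,0.4,2.5,0],[0,0,2.5,0],[0,0,2.5,0],[0,0,2,0],[0,0,2,0],[0,0,1,0],[0,0,1,0],[0,0,0,0],[0,0,0,0],[0,0,0,0]]]}}

```text
t: 9.43
eef_pos: [0.5246, -0.0195, 0.0966]
ee_rot: [-3.141, -0.0, -0.87]
force: [0.0, -0.2, -2.8]
width: 0.0117
gripper_force: 55.0
```

Run:
```python
from h import *
p=pose()
```

```text
t 9.43 pose [ 0.5246 -0.0195  0.0966] [-3.1415e+00 -1.0000e-04 -8.7010e-01] q [ 0.34  0.24 -0.49  0.   -0.84  0.36] F [ 0.04 -0.15 -2.76] M [ 0.035  0.005 -0.008] w 0.0117 54.998729825019836
```

Call:
{"fn": "servo_tool", "kwargs": {"series": [[[0,0,2,0],[0,0,2,0],[0,0,2,0],[0,0,2,0],[0,0,0,0.05],[0,0,0,0.05],[0,0,0,0.05],[0,0,0,0.05],[0,0,0,0],[0,0,0,0]]]}}

```text
t: 10.27
eef_pos: [0.5248, -0.0197, 0.0885]
ee_rot: [-3.142, -0.0, -1.068]
force: [1.3, -2.1, -3.6]
width: 0.0118
gripper_force: 55.0
```

Run:
```python
from h import *
p=pose()
```

```text
t 10.27 pose [ 0.5248 -0.0197  0.0885] [-3.1415e+00 -4.0000e-04 -1.0684e+00] q [ 0.34  0.25 -0.5   0.   -0.82  0.17] F [ 1.31 -2.11 -3.56] M [-0.717 -0.678  0.043] w 0.0118 54.99821484088898
```

Call:
{"fn": "servo_tool", "kwargs": {"series": [[[0,0,0,0.12],[0,0,0,0.12],[0,0,0,0.12],[0,0,0,0.12],[0,0,0,0.12],[0,0,0,0.12],[0,0,0,0.12],[0,0,0,0.12],[0,0,0,0.12],[0,0,0,0]]]}}

```text
t: 11.1
eef_pos: [0.5253, -0.0196, 0.0886]
ee_rot: [-3.141, 0.001, -2.154]
force: [3.0, -3.7, -5.0]
width: 0.0118
gripper_force: 55.0
```

Run:
```python
from h import *
p=pose()
```

```text
t 11.1 pose [ 0.5253 -0.0196  0.0886] [-3.1405e+00  6.0000e-04 -2.1537e+00] q [ 0.34  0.25 -0.5   0.   -0.82 -0.92] F [ 2.96 -3.69 -4.98] M [-1.109 -1.639  0.129] w 0.0118 54.9952232837677
```

Call:
{"fn": "servo_tool", "kwargs": {"series": [[[0,0,0,-0.08],[0,0,0,-0.08],[0,0,0,0],[0,0,-3,0],[0,0,-5,0],[0,0,-6,0],[0,0,-6,0],[0,0,-4,0],[0,0,0,0],[0,0,0,0]]]}}

```text
t: 11.93
eef_pos: [0.5247, -0.0194, 0.113]
ee_rot: [-3.141, 0.001, -1.99]
force: [-0.1, 0.5, -3.4]
width: 0.0115
gripper_force: 55.0
```

Run:
```python
from h import *
p=pose();plan(p,[.6215,.1688,.109,-.745],12)
```

```text
t 11.93 pose [ 0.5247 -0.0194  0.113 ] [-3.1411e+00  7.0000e-04 -1.9903e+00] q [ 0.34  0.22 -0.47 -0.   -0.88 -0.76] F [-0.11  0.45 -3.4 ] M [ 0.068 -0.109  0.019] w 0.0115 54.99863684177399
12 x [np.float64(-15.25), np.float64(-11.04), np.float64(0.33), np.float64(-0.1038)]
```

Call:
{"fn": "servo_tool", "kwargs": {"series": [[[-15.3,-11.0,0.3,-0.104],[-15.3,-11.0,0.3,-0.104],[-15.3,-11.0,0.3,-0.104],[-15.3,-11.0,0.3,-0.104],[-15.3,-11.0,0.3,-0.104],[-15.3,-11.0,0.3,-0.104],[-15.3,-11.0,0.3,-0.104],[-15.3,-11.0,0.3,-0.104],[-15.3,-11.0,0.3,-0.104],[-15.3,-11.0,0.3,-0.104]]]}}

```text
t: 12.77
eef_pos: [0.6226, 0.1324, 0.1087]
ee_rot: [3.14, 0.0, -0.945]
force: [-0.1, -0.3, -2.3]
width: 0.0119
gripper_force: 55.0
```

Call:
{"fn": "servo_tool", "kwargs": {"series": [[[-15.3,-11.0,0.3,-0.104],[-15.3,-11.0,0.3,-0.104],[0,0,0,0],[0,0,0,0],[0,0,0,0],[0,0,0,0],[0,0,0,0],[0,0,0,0],[0,0,0,0],[0,0,0,0]]]}}

```text
t: 13.6
eef_pos: [0.6207, 0.169, 0.1091]
ee_rot: [-3.141, -0.0, -0.743]
force: [0.0, 0.8, -2.5]
width: 0.0119
gripper_force: 55.0
```

Run:
```python
from h import *
p=pose();plan(p,[.6215,.1688,.097,-.745],1);plan(p,[.6215,.1688,.0885,-.745],8)
```

```text
t 13.6 pose [0.6207 0.169  0.1091] [-3.1414 -0.     -0.7428] q [ 0.57  0.4  -0.21 -0.   -0.96  0.26] F [ 0.02  0.84 -2.54] M [-0.01  -0.048 -0.029] w 0.0119 54.998756647109985
1 x [np.float64(0.69), np.float64(-0.39), np.float64(12.05), np.float64(0.0022)]
8 x [np.float64(0.09), np.float64(-0.05), np.float64(2.57), np.float64(0.0003)]
```

Descend in two stages with a check, then a first engagement.

Call:
{"fn": "servo_tool", "kwargs": {"series": [[[0.7,-0.4,2.5,0],[0,0,2.5,0],[0,0,2.5,0],[0,0,2,0],[0,0,1.5,0],[0,0,1,0],[0,0,0.5,0],[0,0,0,0],[0,0,0,0],[0,0,0,0]]]}}

```text
t: 14.43
eef_pos: [0.6215, 0.1692, 0.0966]
ee_rot: [-3.141, -0.0, -0.742]
force: [-0.3, -0.2, -2.0]
width: 0.0115
gripper_force: 55.0
```

Call:
{"fn": "servo_tool", "kwargs": {"series": [[[0,0,2,0],[0,0,2,0],[0,0,2,0],[0,0,2,0],[0,0,0,0.05],[0,0,0,0.05],[0,0,0,0.05],[0,0,0,0.05],[0,0,0,0],[0,0,0,0]]]}}

```text
t: 15.27
eef_pos: [0.6213, 0.169, 0.0882]
ee_rot: [3.141, -0.0, -0.941]
force: [0.2, -0.5, -3.4]
width: 0.0114
gripper_force: 55.0
```

Run:
```python
from h import *
p=pose()
```

```text
t 15.27 pose [0.6213 0.169  0.0882] [ 3.1412 -0.     -0.9405] q [ 0.57  0.42 -0.23  0.   -0.92  0.06] F [ 0.22 -0.51 -3.36] M [-0.148 -0.102  0.051] w 0.0114 54.99882996082306
```

Call:
{"fn": "servo_tool", "kwargs": {"series": [[[0,0,0,0.12],[0,0,0,0.12],[0,0,0,0.12],[0,0,0,0.12],[0,0,0,0.12],[0,0,0,0.12],[0,0,0,0.12],[0,0,0,0.12],[0,0,0,0.12],[0,0,0,0]]]}}

```text
t: 16.1
eef_pos: [0.6218, 0.1691, 0.0883]
ee_rot: [-3.141, 0.0, -2.026]
force: [2.3, -0.6, -4.6]
width: 0.0119
gripper_force: 55.0
```

Run:
```python
from h import *
p=pose()
```

```text
t 16.1 pose [0.6218 0.1691 0.0883] [-3.1411e+00  3.0000e-04 -2.0260e+00] q [ 0.57  0.42 -0.23  0.   -0.92 -1.02] F [ 2.26 -0.59 -4.65] M [-0.145 -0.988  0.056] w 0.0119 54.99753177165985
```

```bash
cat >> h.py <<'E'
def mz(n=4):
    a=[]
    for _ in range(n):
        eyes.grab_frame("side"); s=telemetry.get_state(); a.append([*s["force"],*s["moment"]])
    a=np.array(a); print("yaw",round(s["ee_rot"][2],3),"t",round(s["t"],2),"F",a[:,:3].mean(0).round(2),"Mz",a[:,5].round(3),"mean",a[:,5].mean().round(3),"xyz",s["eef_pos"].round(4))
E
python3 - <<'E'
from h import *
mz(4)
im=eyes.grab_frame("side"); cv2.imwrite("pics/a1.png",cv2.resize(im[170:300,240:400,::-1],None,fx=5,fy=4.5,interpolation=2))
E
```

```text
yaw -2.018 t 16.3 F [ 2.78 -0.76 -6.02] Mz [0.09  0.059 0.044 0.062] mean 0.064 xyz [0.6217 0.1691 0.0883]
```

View pics/a1.png

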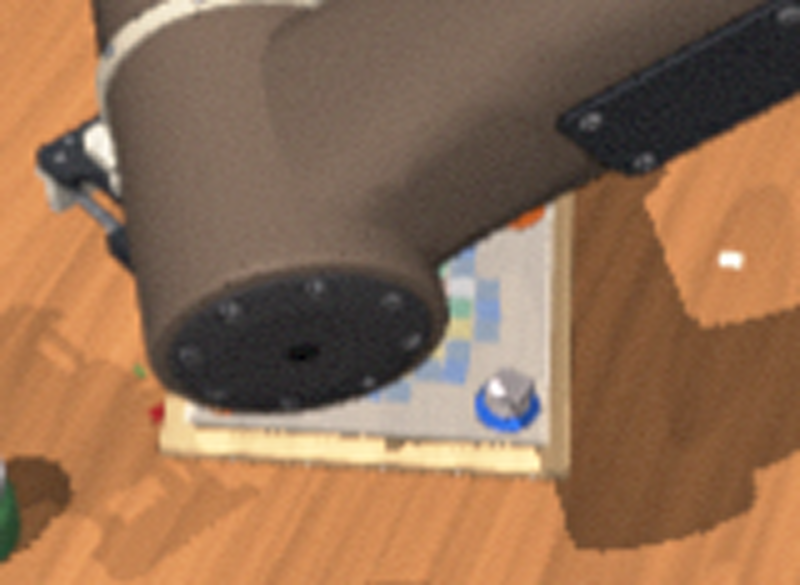

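Call:
{"fn": "servo_tool", "kwargs": {"series": [[[0,0,0,0.1],[0,0,0,0.1],[0,0,0,0.1],[0,0,0,0.1],[0,0,0,0.05],[0,0,0,0.03],[0,0,0,0.02],[0,0,0,0],[0,0,0,0],[0,0,0,0]]]}}

```text
t: 17.18
eef_pos: [0.6217, 0.1691, 0.0884]
ee_rot: [-3.141, 0.0, -2.52]
force: [5.3, -1.7, -8.0]
width: 0.0119
gripper_force: 55.0
```

Run:
```python
from h import *
mz(3)
```

```text
yaw -2.521 t 17.33 F [ 4.91 -0.87 -8.34] Mz [0.12  0.104 0.098] mean 0.107 xyz [0.6217 0.1691 0.0884]
```

Call:
{"fn": "servo_tool", "kwargs": {"series": [[[-0.3,-0.25,0.2,0.02],[-0.3,-0.25,0.2,0.02],[0,0,0,0.02],[0,0,0,0.02],[0,0,0,0.02],[0,0,0,0.02],[0,0,0,0.02],[0,0,0,0],[0,0,0,0],[0,0,0,0]]]}}

```text
t: 18.17
eef_pos: [0.6222, 0.169, 0.0882]
ee_rot: [-3.142, 0.0, -2.662]
force: [1.6, -1.7, -1.8]
width: 0.0113
gripper_force: 55.0
```

Run:
```python
from h import *
mz(3)
```

```text
yaw -2.662 t 18.32 F [ 1.   -1.87 -1.06] Mz [0.156 0.119 0.106] mean 0.127 xyz [0.6222 0.169  0.0881]
```

Call:
{"fn": "servo_tool", "kwargs": {"series": [[[0,0,0,0.02],[0,0,0,0.02],[0,0,0,0.02],[0,0,0,0.02],[0,0,0,0.02],[0,0,0,0.02],[0,0,0,0],[0,0,0,0],[0,0,0,0],[0,0,0,0]]]}}

```text
t: 19.15
eef_pos: [0.6223, 0.169, 0.0882]
ee_rot: [-3.142, 0.0, -2.782]
force: [1.0, -1.9, 0.6]
width: 0.0113
gripper_force: 55.0
```

Run:
```python
from h import *
mz(3)
```

```text
yaw -2.782 t 19.3 F [ 1.51 -2.1   1.4 ] Mz [0.159 0.119 0.165] mean 0.148 xyz [0.6223 0.169  0.0881]
```

Call:
{"fn": "servo_tool", "kwargs": {"series": [[[0,0,0,0.02],[0,0,0,0.02],[0,0,0,0.02],[0,0,0,0.02],[0,0,0,0.02],[0,0,0,0.02],[0,0,0,0],[0,0,0,0],[0,0,0,0],[0,0,0,0]]]}}

```text
t: 20.13
eef_pos: [0.6223, 0.169, 0.0881]
ee_rot: [-3.142, 0.0, -2.902]
force: [2.0, -3.0, 2.7]
width: 0.0116
gripper_force: 55.0
```

Run:
```python
from h import *
mz(3)
```

```text
yaw -2.902 t 20.28 F [ 1.29 -2.92  2.36] Mz [0.089 0.095 0.136] mean 0.107 xyz [0.6223 0.1691 0.0881]
```

Call:
{"fn": "servo_tool", "kwargs": {"series": [[[0,0,0,0.02],[0,0,0,0.02],[0,0,0,0.02],[0,0,0,0.02],[0,0,0,0.02],[0,0,0,0.02],[0,0,0,0],[0,0,0,0],[0,0,0,0],[0,0,0,0]]]}}

```text
t: 21.12
eef_pos: [0.6222, 0.169, 0.0881]
ee_rot: [-3.142, 0.0, -3.022]
force: [2.5, -4.0, 2.5]
width: 0.0115
gripper_force: 55.0
```

Run:
```python
from h import *
mz(3)
```

```text
yaw -3.022 t 21.27 F [ 2.03 -3.45  2.83] Mz [0.093 0.08  0.071] mean 0.081 xyz [0.6222 0.169  0.0881]
```

Call:
{"fn": "servo_tool", "kwargs": {"series": [[[0,0,0,0.02],[0,0,0,0.02],[0,0,0,0.02],[0,0,0,0.02],[0,0,0,0.02],[0,0,0,0],[0,0,0,0],[0,0,0,0],[0,0,0,0],[0,0,0,0]]]}}

```text
t: 22.1
eef_pos: [0.6222, 0.169, 0.088]
ee_rot: [-3.142, 0.0, -3.122]
force: [2.7, -4.6, 2.4]
width: 0.0117
gripper_force: 55.0
```

Run:
```python
from h import *
mz(3)
```

```text
yaw -3.122 t 22.25 F [ 2.65 -4.03  2.23] Mz [0.33  0.294 0.379] mean 0.334 xyz [0.6222 0.1691 0.088 ]
```

Call:
{"fn": "servo_tool", "kwargs": {"series": [[[0,0,0,0.02],[0,0,0,0.02],[0,0,0,0],[0,0,0,0],[0,0,0,0],[0,0,0,0],[0,0,0,0],[0,0,0,0],[0,0,0,0],[0,0,0,0]]]}}

```text
t: 23.08
eef_pos: [0.6222, 0.169, 0.088]
ee_rot: [-3.142, -0.0, 3.121]
force: [2.8, -3.9, 2.2]
width: 0.0113
gripper_force: 55.0
```

Run:
```python
from h import *
mz(3)
plan([.6222,.169,.113,-2.9],[.5253,-.0202,.109,-2.0],11)
```

```text
yaw 3.121 t 23.23 F [ 1.93 -4.81  1.63] Mz [0.434 0.451 0.497] mean 0.461 xyz [0.6222 0.169  0.088 ]
11 x [np.float64(18.03), np.float64(-8.64), 0.36, -0.0818]
```

Screw a is firm at 0.46 N m. Back off, lift, and go to the diagonal screw (c).

Call:
{"fn": "servo_tool", "kwargs": {"series": [[[0,0,0,-0.09],[0,0,0,-0.09],[0,0,0,-0.08],[0,0,0,0],[0,0,-3,0],[0,0,-5,0],[0,0,-6,0],[0,0,-6,0],[0,0,-5,0],[0,0,0,0]]]}}

```text
t: 24.07
eef_pos: [0.6228, 0.1696, 0.1148]
ee_rot: [3.141, 0.002, -2.902]
force: [-0.1, -0.2, -2.8]
width: 0.0118
gripper_force: 55.0
```

Call:
{"fn": "servo_tool", "kwargs": {"series": [[[18,-8.6,0.36,-0.082],[18,-8.6,0.36,-0.082],[18,-8.6,0.36,-0.082],[18,-8.6,0.36,-0.082],[18,-8.6,0.36,-0.082],[18,-8.6,0.36,-0.082],[18,-8.6,0.36,-0.082],[18,-8.6,0.36,-0.082],[18,-8.6,0.36,-0.082],[18,-8.6,0.36,-0.082]]]}}

```text
t: 24.9
eef_pos: [0.5257, -0.0003, 0.1097]
ee_rot: [-3.142, 0.0, -2.078]
force: [0.9, -0.4, -2.5]
width: 0.0115
gripper_force: 55.0
```

Call:
{"fn": "servo_tool", "kwargs": {"series": [[[18,-8.6,0.36,-0.082],[0,0,0,0],[0,0,0,0],[0,0,0,0],[0,0,0,0],[0,0,0,0],[0,0,0,0],[0,0,0,0],[0,0,0,0],[0,0,0,0]]]}}

```text
t: 25.73
eef_pos: [0.5251, -0.0193, 0.109]
ee_rot: [3.142, -0.0, -2.0]
force: [-0.8, 0.5, -2.5]
width: 0.0114
gripper_force: 55.0
```

Run:
```python
from h import *
p=pose();plan(p,[.5253,-.0202,.109,-2.0],1)
```

```text
t 25.73 pose [ 0.5251 -0.0193  0.109 ] [ 3.1415 -0.     -1.9999] q [ 0.34  0.22 -0.47 -0.   -0.87 -0.77] F [-0.75  0.47 -2.51] M [ 0.031 -0.046 -0.005] w 0.0114 54.99873697757721
1 x [np.float64(0.69), np.float64(-0.57), np.float64(0.05), np.float64(0.0001)]
```

Call:
{"fn": "servo_tool", "kwargs": {"series": [[[0.7,-0.6,2.5,0],[0,0,2.5,0],[0,0,2.5,0],[0,0,2,0],[0,0,1.5,0],[0,0,1,0],[0,0,0.5,0],[0,0,0,0],[0,0,0,0],[0,0,0,0]]]}}

```text
t: 26.57
eef_pos: [0.5254, -0.0204, 0.0967]
ee_rot: [-3.141, 0.0, -2.0]
force: [-0.1, 0.2, -1.7]
width: 0.0116
gripper_force: 55.0
```

Call:
{"fn": "servo_tool", "kwargs": {"series": [[[0,0,3,0],[0,0,3,0],[0,0,2.2,0],[0,0,0,0.12],[0,0,0,0.12],[0,0,0,0.12],[0,0,0,0.12],[0,0,0,0.12],[0,0,0,0.08],[0,0,0,0.02]]]}}

```text
t: 27.4
eef_pos: [0.5257, -0.0202, 0.088]
ee_rot: [-3.142, 0.001, -2.704]
force: [2.2, -0.8, -6.4]
width: 0.0117
gripper_force: 55.0
```

Run:
```python
from h import *
mz(3)
```

```text
yaw -2.697 t 27.55 F [ 3.05 -0.07 -8.01] Mz [0.1   0.167 0.13 ] mean 0.132 xyz [ 0.5256 -0.0203  0.088 ]
```

Call:
{"fn": "servo_tool", "kwargs": {"series": [[[-0.35,-0.2,0.3,0.02],[0,0,0,0.02],[0,0,0,0.02],[0,0,0,0.02],[0,0,0,0.02],[0,0,0,0.02],[0,0,0,0],[0,0,0,0],[0,0,0,0],[0,0,0,0]]]}}

```text
t: 28.38
eef_pos: [0.5257, -0.0204, 0.0881]
ee_rot: [3.142, 0.0, -2.82]
force: [2.5, 0.8, -7.7]
width: 0.0118
gripper_force: 55.0
```

Run:
```python
from h import *
mz(3)
```

```text
yaw -2.82 t 28.53 F [ 3.    0.75 -8.52] Mz [0.051 0.131 0.1  ] mean 0.094 xyz [ 0.5257 -0.0204  0.088 ]
```

Call:
{"fn": "servo_tool", "kwargs": {"series": [[[0,0,0,0.02],[0,0,0,0.02],[0,0,0,0.02],[0,0,0,0.02],[0,0,0,0.02],[0,0,0,0.02],[0,0,0,0],[0,0,0,0],[0,0,0,0],[0,0,0,0]]]}}

```text
t: 29.37
eef_pos: [0.5257, -0.0205, 0.0881]
ee_rot: [3.142, 0.0, -2.94]
force: [3.2, 1.2, -9.6]
width: 0.0117
gripper_force: 55.0
```

Run:
```python
from h import *
mz(3)
```

```text
yaw -2.94 t 29.52 F [ 2.83  1.23 -8.25] Mz [0.153 0.119 0.122] mean 0.131 xyz [ 0.5257 -0.0204  0.0881]
```

Call:
{"fn": "servo_tool", "kwargs": {"series": [[[0,0,0,0.02],[0,0,0,0.02],[0,0,0,0.02],[0,0,0,0.02],[0,0,0,0.02],[0,0,0,0.02],[0,0,0,0],[0,0,0,0],[0,0,0,0],[0,0,0,0]]]}}

```text
t: 30.35
eef_pos: [0.5257, -0.0205, 0.0881]
ee_rot: [-3.142, 0.0, -3.06]
force: [3.1, -0.6, -9.9]
width: 0.0115
gripper_force: 55.0
```

Run:
```python
from h import *
mz(3)
```

```text
yaw -3.06 t 30.5 F [ 3.57 -0.01 -8.55] Mz [0.141 0.103 0.133] mean 0.126 xyz [ 0.5257 -0.0205  0.0881]
```

Call:
{"fn": "servo_tool", "kwargs": {"series": [[[0,0,0,0.02],[0,0,0,0.02],[0,0,0,0.02],[0,0,0,0.02],[0,0,0,0.02],[0,0,0,0.02],[0,0,0,0],[0,0,0,0],[0,0,0,0],[0,0,0,0]]]}}

```text
t: 31.33
eef_pos: [0.5257, -0.0205, 0.0881]
ee_rot: [-3.141, -0.0, 3.103]
force: [3.0, -1.2, -7.3]
width: 0.0117
gripper_force: 55.0
```

Run:
```python
from h import *
mz(3)
```

```text
yaw 3.103 t 31.48 F [ 3.11 -0.45 -7.24] Mz [0.404 0.372 0.335] mean 0.37 xyz [ 0.5258 -0.0205  0.0882]
```

Call:
{"fn": "servo_tool", "kwargs": {"series": [[[0,0,0,0.015],[0,0,0,0.015],[0,0,0,0],[0,0,0,0],[0,0,0,0],[0,0,0,0],[0,0,0,0],[0,0,0,0],[0,0,0,0],[0,0,0,0]]]}}

```text
t: 32.32
eef_pos: [0.5258, -0.0204, 0.0882]
ee_rot: [3.142, 0.0, 3.073]
force: [2.9, -0.9, -5.7]
width: 0.0118
gripper_force: 55.0
```

Run:
```python
from h import *
mz(3)
plan([.5257,-.0203,.114,-2.95],[.4792,.1225,.109,-1.745],11)
```

```text
yaw 3.073 t 32.47 F [ 2.8  -0.48 -5.59] Mz [0.462 0.405 0.44 ] mean 0.436 xyz [ 0.5258 -0.0204  0.0881]
11 x [np.float64(-5.98), np.float64(13.22), 0.45, -0.1095]
```

Screw c is firm at 0.44 N m. Next the first blue one.

Call:
{"fn": "servo_tool", "kwargs": {"series": [[[0,0,0,-0.09],[0,0,0,-0.09],[0,0,0,-0.08],[0,0,0,0],[0,0,-3,0],[0,0,-5,0],[0,0,-6,0],[0,0,-6,0],[0,0,-5,0],[0,0,0,0]]]}}

```text
t: 33.3
eef_pos: [0.5264, -0.0203, 0.1146]
ee_rot: [3.142, 0.002, -2.95]
force: [0.5, 0.3, -2.3]
width: 0.0116
gripper_force: 55.0
```

Call:
{"fn": "servo_tool", "kwargs": {"series": [[[-6,13.2,0.45,-0.11],[-6,13.2,0.45,-0.11],[-6,13.2,0.45,-0.11],[-6,13.2,0.45,-0.11],[-6,13.2,0.45,-0.11],[-6,13.2,0.45,-0.11],[-6,13.2,0.45,-0.11],[-6,13.2,0.45,-0.11],[-6,13.2,0.45,-0.11],[-6,13.2,0.45,-0.11]]]}}

```text
t: 34.13
eef_pos: [0.4899, 0.1134, 0.1085]
ee_rot: [3.141, -0.0, -1.845]
force: [-0.6, -0.0, -3.1]
width: 0.0115
gripper_force: 55.0
```

Call:
{"fn": "servo_tool", "kwargs": {"series": [[[-6,13.2,0.45,-0.11],[0,0,0,0],[0,0,0,0],[0,0,0,0],[0,0,0,0],[0,0,0,0],[0,0,0,0],[0,0,0,0],[0,0,0,0],[0,0,0,0]]]}}

```text
t: 34.97
eef_pos: [0.4793, 0.122, 0.1081]
ee_rot: [3.142, -0.0, -1.741]
force: [-0.7, -1.1, -2.5]
width: 0.0116
gripper_force: 55.0
```

Run:
```python
from h import *
p=pose();plan(p,[.4792,.1225,.109,-1.745],1)
```

```text
t 34.97 pose [0.4793 0.122  0.1081] [ 3.1415e+00 -1.0000e-04 -1.7405e+00] q [ 0.65  0.18 -0.54  0.   -0.85 -0.82] F [-0.69 -1.11 -2.5 ] M [ 0.078 -0.075  0.025] w 0.0116 54.99872624874115
1 x [np.float64(-0.42), np.float64(0.22), np.float64(-0.91), np.float64(0.0045)]
```

Call:
{"fn": "servo_tool", "kwargs": {"series": [[[-0.4,0.2,2.5,0.005],[0,0,2.5,0],[0,0,2.5,0],[0,0,2,0],[0,0,1.5,0],[0,0,1,0],[0,0,0,0],[0,0,0,0],[0,0,0,0],[0,0,0,0]]]}}

```text
t: 35.8
eef_pos: [0.4792, 0.1227, 0.0962]
ee_rot: [-3.141, 0.0, -1.745]
force: [0.6, 0.0, -1.5]
width: 0.0117
gripper_force: 55.0
```

Call:
{"fn": "servo_tool", "kwargs": {"series": [[[0,0,3,0],[0,0,3,0],[0,0,2,0],[0,0,0,0.12],[0,0,0,0.12],[0,0,0,0.12],[0,0,0,0.12],[0,0,0,0.1],[0,0,0,0.05],[0,0,0,0.02]]]}}

```text
t: 36.63
eef_pos: [0.4793, 0.1227, 0.0878]
ee_rot: [-3.141, 0.0, -2.397]
force: [2.2, -0.7, -5.4]
width: 0.0117
gripper_force: 55.0
```

Run:
```python
from h import *
mz(3)
```

```text
yaw -2.393 t 36.78 F [ 2.57 -0.08 -6.53] Mz [0.136 0.178 0.09 ] mean 0.135 xyz [0.4793 0.1227 0.0878]
```

Call:
{"fn": "servo_tool", "kwargs": {"series": [[[0,0,0,0.02],[0,0,0,0.02],[0,0,0,0.02],[0,0,0,0.02],[0,0,0,0.02],[0,0,0,0.02],[0,0,0,0.01],[0,0,0,0],[0,0,0,0],[0,0,0,0]]]}}

```text
t: 37.62
eef_pos: [0.4791, 0.1226, 0.0881]
ee_rot: [3.142, -0.0, -2.525]
force: [4.6, -0.0, -11.4]
width: 0.0115
gripper_force: 55.0
```

Run:
```python
from h import *
mz(2)
```

```text
yaw -2.525 t 37.72 F [  4.58   0.19 -10.26] Mz [0.153 0.15 ] mean 0.151 xyz [0.4792 0.1226 0.0881]
```

Call:
{"fn": "servo_tool", "kwargs": {"series": [[[-0.4,-0.3,0.2,0.02],[0,0,0,0.02],[0,0,0,0.02],[0,0,0,0.02],[0,0,0,0.02],[0,0,0,0.02],[0,0,0,0.01],[0,0,0,0],[0,0,0,0],[0,0,0,0]]]}}

```text
t: 38.55
eef_pos: [0.4796, 0.1226, 0.088]
ee_rot: [-3.142, -0.0, -2.655]
force: [0.1, 0.6, -6.0]
width: 0.0119
gripper_force: 55.0
```

Run:
```python
from h import *
mz(2)
```

```text
yaw -2.655 t 38.65 F [ 0.33 -0.08 -5.18] Mz [0.13  0.157] mean 0.144 xyz [0.4796 0.1226 0.088 ]
```

Call:
{"fn": "servo_tool", "kwargs": {"series": [[[0,0,0,0.02],[0,0,0,0.02],[0,0,0,0.02],[0,0,0,0.02],[0,0,0,0.02],[0,0,0,0.02],[0,0,0,0.01],[0,0,0,0],[0,0,0,0],[0,0,0,0]]]}}

```text
t: 39.48
eef_pos: [0.4797, 0.1226, 0.0879]
ee_rot: [-3.142, -0.0, -2.785]
force: [0.3, -0.3, -4.3]
width: 0.0116
gripper_force: 55.0
```

Run:
```python
from h import *
mz(2)
```

```text
yaw -2.785 t 39.58 F [ 1.12 -0.24 -4.4 ] Mz [0.149 0.181] mean 0.165 xyz [0.4796 0.1226 0.0879]
```

Call:
{"fn": "servo_tool", "kwargs": {"series": [[[0,0,0,0.02],[0,0,0,0.02],[0,0,0,0.02],[0,0,0,0.02],[0,0,0,0.02],[0,0,0,0.02],[0,0,0,0.01],[0,0,0,0],[0,0,0,0],[0,0,0,0]]]}}

```text
t: 40.42
eef_pos: [0.4796, 0.1226, 0.088]
ee_rot: [-3.142, 0.0, -2.915]
force: [1.7, -1.6, -4.3]
width: 0.0116
gripper_force: 55.0
```

Run:
```python
from h import *
mz(2)
```

```text
yaw -2.915 t 40.52 F [ 1.02 -0.73 -4.03] Mz [0.112 0.134] mean 0.123 xyz [0.4796 0.1226 0.0879]
```

Call:
{"fn": "servo_tool", "kwargs": {"series": [[[0,0,0,0.02],[0,0,0,0.02],[0,0,0,0.02],[0,0,0,0.02],[0,0,0,0.02],[0,0,0,0.02],[0,0,0,0.01],[0,0,0,0],[0,0,0,0],[0,0,0,0]]]}}

```text
t: 41.35
eef_pos: [0.4796, 0.1226, 0.0879]
ee_rot: [-3.142, -0.0, -3.045]
force: [0.2, -2.4, -4.4]
width: 0.012
gripper_force: 55.0
```

Run:
```python
from h import *
mz(2)
```

```text
yaw -3.045 t 41.45 F [ 0.68 -2.2  -3.28] Mz [0.13  0.184] mean 0.157 xyz [0.4796 0.1226 0.0879]
```

Call:
{"fn": "servo_tool", "kwargs": {"series": [[[0,0,0,0.02],[0,0,0,0.02],[0,0,0,0.02],[0,0,0,0.02],[0,0,0,0.02],[0,0,0,0.02],[0,0,0,0],[0,0,0,0],[0,0,0,0],[0,0,0,0]]]}}

```text
t: 42.28
eef_pos: [0.4797, 0.1226, 0.088]
ee_rot: [-3.142, 0.0, 3.118]
force: [2.7, -2.8, -2.9]
width: 0.0119
gripper_force: 55.0
```

Run:
```python
from h import *
mz(2)
plan([.4796,.1226,.114,-2.95],[.6687,.026,.109,-.885],17)
```

```text
yaw 3.118 t 42.38 F [ 1.2  -2.96 -4.15] Mz [0.32  0.387] mean 0.353 xyz [0.4796 0.1226 0.0879]
17 x [np.float64(0.97), np.float64(-14.98), 0.29, -0.1215]
```

Call:
{"fn": "servo_tool", "kwargs": {"series": [[[0,0,0,0.02],[0,0,0,0.015],[0,0,0,0],[0,0,0,0],[0,0,0,-0.09],[0,0,0,-0.09],[0,0,0,-0.09],[0,0,0,0],[0,0,-4,0],[0,0,-8,0]]]}}

```text
t: 43.22
eef_pos: [0.4791, 0.1226, 0.0997]
ee_rot: [-3.142, -0.001, -2.933]
force: [0.4, 0.3, -3.5]
width: 0.0116
gripper_force: 55.0
```

Call:
{"fn": "servo_tool", "kwargs": {"series": [[[0,0,-8,0],[0,0,-5,0],[0,0,0,0],[1,-15,0.3,-0.12],[1,-15,0.3,-0.12],[1,-15,0.3,-0.12],[1,-15,0.3,-0.12],[1,-15,0.3,-0.12],[1,-15,0.3,-0.12],[1,-15,0.3,-0.12]]]}}

```text
t: 44.05
eef_pos: [0.5292, 0.0324, 0.1109]
ee_rot: [3.141, 0.0, -2.085]
force: [0.7, 0.6, -2.6]
width: 0.0121
gripper_force: 55.0
```

Call:
{"fn": "servo_tool", "kwargs": {"series": [[[1,-15,0.3,-0.12],[1,-15,0.3,-0.12],[1,-15,0.3,-0.12],[1,-15,0.3,-0.12],[1,-15,0.3,-0.12],[1,-15,0.3,-0.12],[1,-15,0.3,-0.12],[1,-15,0.3,-0.12],[0,0,0,0],[0,0,0,0]]]}}

```text
t: 44.88
eef_pos: [0.6434, 0.0141, 0.1077]
ee_rot: [3.141, 0.0, -1.132]
force: [-0.9, -0.4, -1.8]
width: 0.0116
gripper_force: 55.0
```

Run:
```python
from h import *
p=pose();plan(p,[.6687,.026,.109,-.885],3)
```

```text
t 44.88 pose [0.6434 0.0141 0.1077] [ 3.1408e+00  3.0000e-04 -1.1319e+00] q [ 0.32  0.4  -0.21 -0.   -0.96  0.11] F [-0.94 -0.4  -1.8 ] M [ 0.062  0.076 -0.008] w 0.0116 54.99805212020874
3 x [np.float64(0.75), np.float64(-9.3), np.float64(-0.42), np.float64(-0.0823)]
```

Call:
{"fn": "servo_tool", "kwargs": {"series": [[[0.75,-9.3,-0.4,-0.082],[0.75,-9.3,-0.4,-0.082],[0.75,-9.3,-0.4,-0.082],[0,0,0,0],[0,0,0,0],[0,0,0,0],[0,0,0,0],[0,0,0,0],[0,0,0,0],[0,0,0,0]]]}}

```text
t: 45.72
eef_pos: [0.6683, 0.0259, 0.1097]
ee_rot: [-3.142, -0.0, -0.885]
force: [-0.6, -0.1, -3.3]
width: 0.012
gripper_force: 55.0
```

Run:
```python
from h import *
p=pose();plan(p,[.6687,.026,.109,-.885],1)
```

```text
t 45.72 pose [0.6683 0.0259 0.1097] [-3.1416 -0.     -0.8848] q [ 0.33  0.44 -0.15 -0.   -0.99  0.36] F [-0.56 -0.06 -3.26] M [ 0.051 -0.005  0.013] w 0.012 54.99882459640503
1 x [np.float64(0.11), np.float64(-0.36), np.float64(0.74), np.float64(0.0002)]
```

Call:
{"fn": "servo_tool", "kwargs": {"series": [[[0.1,-0.4,3,0],[0,0,3,0],[0,0,2.5,0],[0,0,2,0],[0,0,1.5,0],[0,0,1,0],[0,0,0,0],[0,0,0,0],[0,0,0,0],[0,0,0,0]]]}}

```text
t: 46.55
eef_pos: [0.669, 0.0262, 0.0968]
ee_rot: [-3.141, -0.0, -0.884]
force: [0.8, -0.5, -2.5]
width: 0.0116
gripper_force: 55.0
```

Seated cleanly. Down, then turn 0.65 rad (still short of the earliest stop).

Call:
{"fn": "servo_tool", "kwargs": {"series": [[[0,0,3,0],[0,0,3,0],[0,0,2.5,0],[0,0,0,0.12],[0,0,0,0.12],[0,0,0,0.12],[0,0,0,0.12],[0,0,0,0.1],[0,0,0,0.05],[0,0,0,0.02]]]}}

```text
t: 47.38
eef_pos: [0.6682, 0.0263, 0.0873]
ee_rot: [3.14, 0.0, -1.537]
force: [-1.2, 1.8, -4.7]
width: 0.0118
gripper_force: 55.0
```

Run:
```python
from h import *
mz(2)
```

```text
yaw -1.533 t 47.48 F [-0.71  1.53 -5.55] Mz [0.083 0.129] mean 0.106 xyz [0.6682 0.0263 0.0873]
```

Call:
{"fn": "servo_tool", "kwargs": {"series": [[[0,0,0,0.02],[0,0,0,0.02],[0,0,0,0.02],[0,0,0,0.02],[0,0,0,0.02],[0,0,0,0.02],[0,0,0,0.01],[0,0,0,0],[0,0,0,0],[0,0,0,0]]]}}

```text
t: 48.32
eef_pos: [0.6684, 0.0261, 0.0878]
ee_rot: [3.141, -0.0, -1.664]
force: [-2.1, 2.7, -11.0]
width: 0.0116
gripper_force: 55.0
```

Run:
```python
from h import *
mz(2)
```

```text
yaw -1.664 t 48.42 F [ -2.15   2.11 -11.91] Mz [0.105 0.099] mean 0.102 xyz [0.6684 0.0261 0.0878]
```

Call:
{"fn": "servo_tool", "kwargs": {"series": [[[0,0,0.4,0.02],[0,0,0,0.02],[0,0,0,0.02],[0,0,0,0.02],[0,0,0,0.02],[0,0,0,0.02],[0,0,0,0.01],[0,0,0,0],[0,0,0,0],[0,0,0,0]]]}}

```text
t: 49.25
eef_pos: [0.6687, 0.0261, 0.0877]
ee_rot: [3.141, -0.0, -1.795]
force: [-4.7, 1.8, -8.6]
width: 0.0116
gripper_force: 55.0
```

Run:
```python
from h import *
mz(2)
```

```text
yaw -1.795 t 49.35 F [-4.55  2.8  -8.66] Mz [0.122 0.14 ] mean 0.131 xyz [0.6687 0.0261 0.0877]
```

Call:
{"fn": "servo_tool", "kwargs": {"series": [[[-0.1,0.4,0.2,0.02],[0,0,0,0.02],[0,0,0,0.02],[0,0,0,0.02],[0,0,0,0.02],[0,0,0,0.02],[0,0,0,0.01],[0,0,0,0],[0,0,0,0],[0,0,0,0]]]}}

```text
t: 50.18
eef_pos: [0.6687, 0.0263, 0.0877]
ee_rot: [-3.141, 0.0, -1.924]
force: [-3.9, 1.0, -5.8]
width: 0.0118
gripper_force: 55.0
```

Run:
```python
from h import *
mz(2)
```

```text
yaw -1.924 t 50.28 F [-3.86  1.03 -6.26] Mz [0.187 0.161] mean 0.174 xyz [0.6687 0.0263 0.0877]
```

Call:
{"fn": "servo_tool", "kwargs": {"series": [[[0,0,0,0.02],[0,0,0,0.02],[0,0,0,0.02],[0,0,0,0.02],[0,0,0,0.02],[0,0,0,0.02],[0,0,0,0],[0,0,0,0],[0,0,0,0],[0,0,0,0]]]}}

```text
t: 51.12
eef_pos: [0.6687, 0.0263, 0.0876]
ee_rot: [-3.141, 0.0, -2.044]
force: [-3.2, 0.2, -5.4]
width: 0.0117
gripper_force: 55.0
```

Run:
```python
from h import *
mz(2)
```

```text
yaw -2.044 t 51.22 F [-3.43 -0.68 -5.56] Mz [0.153 0.153] mean 0.153 xyz [0.6686 0.0263 0.0876]
```

Call:
{"fn": "servo_tool", "kwargs": {"series": [[[0,0,0,0.02],[0,0,0,0.02],[0,0,0,0.02],[0,0,0,0.02],[0,0,0,0.02],[0,0,0,0.02],[0,0,0,0],[0,0,0,0],[0,0,0,0],[0,0,0,0]]]}}

```text
t: 52.05
eef_pos: [0.6687, 0.0263, 0.0876]
ee_rot: [-3.141, 0.0, -2.164]
force: [-1.7, -0.5, -4.6]
width: 0.0117
gripper_force: 55.1
```

Run:
```python
from h import *
mz(2)
```

```text
yaw -2.164 t 52.15 F [-1.75 -1.35 -4.37] Mz [0.483 0.489] mean 0.486 xyz [0.6687 0.0264 0.0876]
```

Call:
{"fn": "servo_tool", "kwargs": {"series": [[[0,0,0,-0.09],[0,0,0,-0.09],[0,0,0,-0.09],[0,0,0,0],[0,0,-4,0],[0,0,-6,0],[0,0,-8,0],[0,0,-8,0],[0,0,-4,0],[0,0,0,0]]]}}

```text
t: 52.98
eef_pos: [0.6696, 0.0266, 0.1197]
ee_rot: [-3.139, 0.002, -1.894]
force: [0.4, 0.4, -2.9]
width: 0.0117
gripper_force: 55.0
```

Run:
```python
from h import *
p=pose();plan(p,[.4958,-.2699,.114,-.154],16)
```

```text
t 52.98 pose [0.6696 0.0266 0.1197] [-3.1388e+00  1.7000e-03 -1.8944e+00] q [ 0.33  0.43 -0.14  0.   -1.   -0.65] F [ 0.39  0.43 -2.92] M [ 0.108 -0.105  0.007] w 0.0117 54.99869763851166
16 x [np.float64(12.74), np.float64(20.86), np.float64(0.35), np.float64(-0.1088)]
```

Call:
{"fn": "servo_tool", "kwargs": {"series": [[[12.7,20.9,0.3,-0.109],[12.7,20.9,0.3,-0.109],[12.7,20.9,0.3,-0.109],[12.7,20.9,0.3,-0.109],[12.7,20.9,0.3,-0.109],[12.7,20.9,0.3,-0.109],[12.7,20.9,0.3,-0.109],[12.7,20.9,0.3,-0.109],[12.7,20.9,0.3,-0.109],[12.7,20.9,0.3,-0.109]]]}}

```text
t: 53.82
eef_pos: [0.4915, -0.1266, 0.1148]
ee_rot: [-3.141, -0.0, -0.799]
force: [0.4, -0.2, -3.2]
width: 0.0117
gripper_force: 55.0
```

Run:
```python
from h import *
p=pose();plan(p,[.4958,-.2699,.114,-.154],8)
```

```text
t 53.82 pose [ 0.4915 -0.1266  0.1148] [-3.141e+00 -2.000e-04 -7.986e-01] q [ 0.14  0.19 -0.5  -0.   -0.88  0.64] F [ 0.43 -0.18 -3.21] M [-0.007 -0.066 -0.004] w 0.0117 54.99873876571655
8 x [np.float64(9.48), np.float64(15.57), np.float64(0.11), np.float64(-0.0806)]
```

Call:
{"fn": "servo_tool", "kwargs": {"series": [[[12.7,20.9,0.3,-0.109],[12.7,20.9,0.3,-0.109],[12.7,20.9,0.3,-0.109],[12.7,20.9,0.3,-0.109],[12.7,20.9,0.3,-0.109],[12.7,20.9,0.3,-0.109],[0,0,0,0],[0,0,0,0],[0,0,0,0],[0,0,0,0]]]}}

```text
t: 54.65
eef_pos: [0.4943, -0.2696, 0.1127]
ee_rot: [-3.141, 0.0, -0.151]
force: [-0.2, -0.1, -3.2]
width: 0.012
gripper_force: 55.0
```

Run:
```python
from h import *
p=pose();plan(p,[.4958,-.2699,.114,-.154],2)
```

```text
t 54.65 pose [ 0.4943 -0.2696  0.1127] [-3.1414e+00  2.0000e-04 -1.5100e-01] q [-0.15  0.28 -0.39 -0.   -0.9   1.57] F [-0.22 -0.08 -3.18] M [-0.035 -0.017 -0.021] w 0.012 54.998740553855896
2 x [np.float64(0.76), np.float64(0.05), np.float64(-0.64), np.float64(0.0015)]
```

Call:
{"fn": "servo_tool", "kwargs": {"series": [[[0.7,0,4,0.0015],[0.7,0.1,7,0.0015],[0,0,7,0],[0,0,7,0],[0,0,4,0],[0,0,3,0],[0,0,2,0],[0,0,0,0],[0,0,0,0],[0,0,0,0]]]}}

```text
t: 55.48
eef_pos: [0.4962, -0.2706, 0.079]
ee_rot: [3.141, -0.0, -0.153]
force: [0.3, -0.8, -2.6]
width: 0.0119
gripper_force: 55.0
```

Call:
{"fn": "servo_tool", "kwargs": {"series": [[[0,0,4,0],[0,0,5,0],[0,0,5,0],[0,0,3.5,0],[0,0,2,0],[0,0,1,0],[0,0,0.5,0],[0,0,0,0],[0,0,0,0],[0,0,0,0]]]}}

```text
t: 56.32
eef_pos: [0.4961, -0.2705, 0.0579]
ee_rot: [3.142, -0.0, -0.153]
force: [0.4, -0.5, -2.5]
width: 0.0117
gripper_force: 55.0
```

Call:
{"fn": "servo_tool", "kwargs": {"series": [[[0,0,0.5,0],[0,0,0.4,0],[0,0,0.3,0],[0,0,0,0],[0,0,0,0],[0,0,0,0],[0,0,0,0],[0,0,0,0],[0,0,0,0],[0,0,0,0]]]}}

```text
t: 57.15
eef_pos: [0.4961, -0.2705, 0.057]
ee_rot: [3.141, -0.0, -0.153]
force: [-1.6, 1.5, 6.0]
width: 0.0122
gripper_force: 55.0
```

Standing on the well floor: open, then lift straight up.

Call:
{"fn": "servo_tool", "kwargs": {"series": [[[0,0,0,0],[0,0,0,0],[0,0,0,0],[0,0,0,0],[0,0,0,0],[0,0,0,0],[0,0,0,0],[0,0,0,0],[0,0,0,0],[0,0,0,0]]], "claw": 0.2}}

```text
t: 57.98
eef_pos: [0.496, -0.2705, 0.0565]
ee_rot: [3.142, -0.0, -0.153]
force: [-0.5, -0.0, 0.1]
width: 0.0352
gripper_force: 0.0
```

Call:
{"fn": "servo_tool", "kwargs": {"series": [[[0,0,-3,0],[0,0,-6,0],[0,0,-12,0],[0,0,-14,0],[0,0,-16,0],[0,0,-16,0],[0,0,-16,0],[0,0,-16,0],[0,0,-10,0],[0,0,0,0]]]}}

```text
t: 58.82
eef_pos: [0.4973, -0.2709, 0.1684]
ee_rot: [3.141, -0.004, -0.153]
force: [-0.3, 0.2, -0.0]
width: 0.0351
gripper_force: 0.0
```

Call:
{"fn": "servo_tool", "kwargs": {"series": [[[0,-25,-3,0],[0,-25,-3,0],[0,-25,-3,0],[0,-25,-3,0],[0,-25,-3,0],[0,-25,-3,0],[0,-25,-3,0],[0,-10,0,0],[0,0,0,0],[0,0,0,0]]]}}

```text
t: 59.65
eef_pos: [0.5238, -0.0874, 0.1859]
ee_rot: [3.141, 0.001, -0.152]
force: [-0.2, -0.5, -0.4]
width: 0.0355
gripper_force: 0.0
```

Run:
```python
from h import *
p=pose()
a=eyes.grab_frame("top")[:,:,::-1]; b=eyes.grab_frame("side")[:,:,::-1]
o=cv2.hconcat([cv2.resize(a[150:300,220:500],(390,300)),cv2.resize(b[100:290,260:430],(390,300))])
cv2.imwrite("pics/end.png",o)
```

```text
t 59.65 pose [ 0.5238 -0.0874  0.1859] [ 3.1414e+00  1.0000e-03 -1.5170e-01] q [ 0.2   0.15 -0.36 -0.   -1.05  1.22] F [-0.2  -0.51 -0.35] M [-0.06   0.051 -0.003] w 0.0355 0.0
```

View pics/end.png

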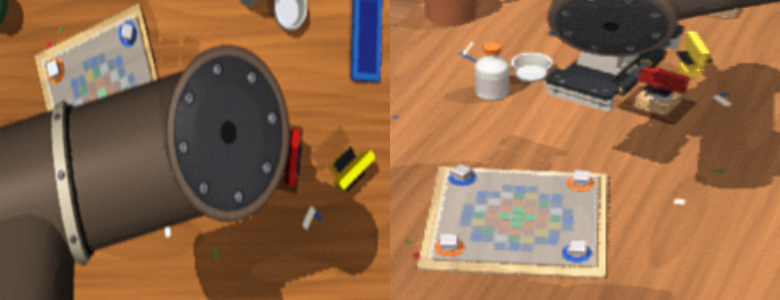

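The red key stands upright in its stand, at about (292,155) in the left half and (663,85) in the right. The gripper is clear of it, and the yellow key and the other things are where they were.

```bash
python3 -c "
from station import ticket; print(ticket.job_done())"
```

```text
the job is handed in; nothing more can be done
None
```

The job is handed in at about 60 s. Both loose orange screws got about 1.05 rad first, then all four were tightened in cross order: the two orange, then the two blue. They read 0.46, 0.44, about 0.49 (0.35 measured before the last 0.035 rad) and 0.49 N m. The key is upright in its stand and released, and nothing else was touched.

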